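# Clear the marker case and hold its lid open

### The job

The lid stay of the wooden marker case is broken, so the lid has to be held while I pick out markers with both hands. First take the white squeeze bottle off the closed lid, gripping it only lightly because it is soft and full of paint, and set it down gently, upright, in the grey drip tray with the other two bottles; then raise the lid to 60 degrees from closed and finish while you are still holding it there. Do not knock or shift anything else on the table.

Things in the scene. Friction and masses are not known exactly. Their poses are not given: they have to be found in the camera images.
- case: Wooden case of paint markers with a framed clear lid, fixed on the table; 200 mm deep (its x), 280 mm wide (its y), 60 mm high without the lid. Origin at the centre of its underside, z up, its front (the handle side) faces its -x. The hinge lies along its y on the far (+x) upper rim, so the front edge of the lid comes up and swings back towards +x. The closed lid's flat top is 72 mm above the table
- case_lid (a joint): Angle of the lid in rad: 0 closed (at the start), 1.047 is 60 degrees open, stop at 1.75. The lid is 12 mm thick, about 0.45 kg, and hinges freely: it falls shut when let go below about 85 degrees. There is no spring
- lid_handle (a point): Middle of the round bar of the lid's brass bow handle, which turns with the lid. The bar is 10 mm thick and 90 mm long, parallel to the hinge; its axis is 36 mm above the lid's top face (108 mm above the table when closed) and 20 mm back from the lid's front edge. A gripper that points straight down can pinch it front to back; the bar can turn between the fingers as the lid rises
- lid_hinge (a point): Middle of the hinge axis, 60 mm above the table, on the case's far rim; the handle's bar is 180 mm in front of and 48 mm above it when the lid is closed (186 mm away)
- white_bottle_mid (a point): Middle of the white squeeze bottle with a teal band and black nozzle cap, standing on the lid behind the handle: 38 mm across, straight sides up to 64 mm, 100 mm tall in all, about 0.1 kg. The point is on its axis, 50 mm above its base. Soft: more than 15 N from each finger, or a drop of more than about 15 mm, makes paint spurt
- drip_tray: Shallow grey tray, fixed on the table beside the case (left or right), 210 mm long (its x), 150 mm wide (its y), rim 20 mm high, walls 4 mm, floor 4 mm above the table. Origin at the centre of its underside. The orange and the green bottle stand in its +x half; the -x half is free
- orange_bottle: Orange squeeze bottle of the same size, standing in the tray; origin at the centre of its base. To be left alone
- green_bottle: Dark green squeeze bottle of the same size, standing in the tray; origin at the centre of its base. To be left alone
- phone: Black phone with a picture on it, 150 x 74 x 9 mm, lying on the cutting mat on the other side of the case; origin at the centre of its underside. To be left alone
- tape_roll: Roll of masking tape, 68 mm across, 24 mm high, lying on the cutting mat; origin at the centre of its underside. To be left alone
- brush_jar: Glass jar with brushes, 72 mm across, 190 mm tall with the brushes, standing behind the tray or the mat; origin at the centre of its base. To be left alone
- spray_can: White spray can with a clear cap, 53 mm across, 171 mm tall, standing behind the mat or the tray; origin at the centre of its base. To be left alone

How it is judged:
By the outcome, as a careful person would: the job done as asked, in the order asked, and still so for the second after the job is handed in, while the arm keeps its last pose, push and grip.
It also fails if it takes over 61 s, if anything falls off the work surface, if the arm or the gripper's body presses on something with over 40 N, if the wrist force passes 120 N, or if a joint passes its speed limit or range.

### The arm

A 6-joint arm with a two-finger parallel gripper is mounted at the origin on the work surface. World frame = base frame: x ahead of the robot, y to its left, z up, the work surface at z = 0. Lengths are in m, angles in rad, forces in N, time in s.
With the tool pointing down it reaches from about 0.375 to 0.9 m from the base axis. Payload 3.1 kg.
Tool frame: the origin (TCP) lies between the finger pads; the fingertips stand 8 mm ahead of it and the grasp point (between the pads) lies 11 mm behind it; z points along the fingers, y is the line along which they close (so a half turn about z gives the same grasp; the last joint's range is limited). The gripper opens to 87 mm and grips with 3 to 60 N. Pads are 19 mm wide; open, the fingers measure 117 mm over their backs; the gripper's body (75 mm by 190 mm) begins 51 mm behind the grasp point.
Start: joints at [1.044, 0.527, 1.433, -0, 1.181, -0.178], TCP at [0.214, 0.587, 0.231] pointing down, gripper open.
Joint ranges: [-3.08, 3.08], [-0.75, 2.2], [0.22, 2.44], [-1.43, 4.57], [0, 2.65], [-2.85, 2.85]. Speed limits (rad/s): [2.79, 2.79, 3.14, 3.14, 3.14, 3.14].

### API

Orientations are given as a unit quaternion [x, y, z, w].
In Python, from rig import robot, vision, job gives the robot as it stands.
- The arm moves only by the shell command python3 -m handwheel 'ROWS' [OPENING] [FORCE]. ROWS is JSON, a list of rows, each a list of 4 numbers: the shift along the tool's x, y, z as a fraction of full scale, then the turn about the tool's z as a fraction of full scale. A call has 1 to 20 rows; each row is the pose to reach, as a shift and turn from the pose commanded when the call began, along the tool's axes at that moment, turning the shorter way round; what a row does not reach only later rows make up. Full scale, the value 1, is 300 mm for a shift and 2 pi rad for a turn. A row lasts 1/12 s, in which the tool goes at most 41.7 mm and 7.16 degrees, less where a joint would pass 70% of its speed; a pose out of reach is approached as far as the arm can. A call with a number of a shift or a turn outside -1 to 1 is refused whole. A call with a gripper value outside its range is refused whole. OPENING is the opening in per cent of the stroke, from 0 (shut) to 100 (fully open), set as the call begins (- or left out, the last holds). The fingers move at their own pace and stop on an object; FORCE is the grip in N (left out, the last holds). Time passes only in rows, so rows that repeat a pose let the fingers close. It gives the time, the measured TCP pose, the force, the opening and the grip force at its end, in the units of the state.
- robot.get_obs(): the state, without advancing time (a new reading comes with each control period).
- vision.camera(name): name is "side" or "top"; returns a dict with "frame" (420x560x3 uint8, red, green, blue), "K" (3x3 intrinsics, pixels), "cam_to_world" (4x4, takes a point from camera to world coordinates). Camera axes: x right, y down, z forward; pixel columns grow to the right and rows downward; lengths in m; the calibration is good to about 2 mm. A picture is of the moment at which its call begins. There is no depth.
- job.hand_in(): hands the job in; it is judged then, once.
Trained networks look in the newest picture that a camera, given by its name, has taken for a name from the list of things; names that differ only in an ending like _2 or _b are one class to them, and where a whole thing is asked for, a point or a joint stands for the part that bears it (a point fixed in the world has none). Each returns a list of dicts, best first, with "conf" (0 to 1); they miss things now and then, are a little off and sometimes report something else, mostly with a low value. They report only what shows in the picture. A call takes as long as a camera call.
- vision.look_for(camera, label): "point" ([row, column] in pixels, amid what is visible of it).
- vision.outline_of(camera, label): "mask" (420x560 bool, what is visible of it) and "point" ([row, column] in pixels, amid what is visible of it).
The state is a dict: "time": time; "q": joint angles; "joint_velocities": joint speeds; "joint_torque": joint torques, N m; "position": TCP position; "tool_rot": TCP orientation; "ft_force": force on the tool from outside, world axes, zero at the start; "moment": the same for the moment, N m; "grip_width": finger opening in m; "grip_force": force on a finger pad.
Only numpy, scipy, OpenCV 4.12 (cv2) and the standard library are available. Lean on these libraries where they do the work, as an engineer would, in place of code of your own. Each camera call takes 0.05 s, during which the arm holds its last target. There are 200 camera calls.

## Working session

There is one attempt and no reset: what is moved stays moved. The work goes in short steps, Python scripts to look and compute and a shell command to move; the robot and the scene stay as the last step left them, time stands still between calls to the robot, and variables do not carry over. Pictures are saved under pics/ and viewed, at most 10 in all, crops included, and the job is handed in when it is done.

```bash
mkdir -p pics; cat > h.py <<'E'
import numpy as np, cv2
from rig import robot, vision, job
def ray(c,rc):
    M=np.array(c["cam_to_world"]); d=M[:3,:3]@np.linalg.inv(c["K"])@[rc[1],rc[0],1.]
    return M[:3,3],d/np.linalg.norm(d)
def atz(c,rc,z):
    o,d=ray(c,rc); return o+d*(z-o[2])/d[2]
def tri(c1,p1,c2,p2):
    o1,d1=ray(c1,p1);o2,d2=ray(c2,p2)
    s=np.linalg.lstsq(np.c_[d1,-d2],o2-o1,rcond=None)[0]
    a,b=o1+d1*s[0],o2+d2*s[1]; return (a+b)/2,np.linalg.norm(a-b)
def proj(c,P):
    M=np.linalg.inv(np.array(c["cam_to_world"])); p=c["K"]@(M[:3,:3]@P+M[:3,3]); return p[1]/p[2],p[0]/p[2]
E
python3 - <<'E'
from h import *
np.set_printoptions(precision=3,suppress=True)
T=vision.camera("top");S=vision.camera("side")
for n,c in(("top",T),("side",S)):
    cv2.imwrite(f"pics/{n}0.png",c["frame"][:,:,::-1]); print(n,np.array(c["cam_to_world"])[:3,3])
for l in "case lid_handle white_bottle_mid drip_tray orange_bottle green_bottle phone tape_roll brush_jar spray_can lid_hinge case_lid".split():
    r={}
    for n in("top","side"):
        try:
            r[n]=vision.look_for(n,l)
        except Exception as e: r[n]=[]; print(l,e)
        print(l,n,[(np.round(x["point"]).tolist(),round(x["conf"],2)) for x in r[n][:2]])
    if r["top"] and r["side"]:
        print("   ",*tri(T,r["top"][0]["point"],S,r["side"][0]["point"]))
print(robot.get_obs())
E
```

```text
top [0.287 0.023 1.405]
side [0.4   1.132 0.822]
case top [([212.0, 295.0], 0.81), ([221.0, 132.0], 0.63)]
case side [([224.0, 274.0], 0.87), ([162.0, 247.0], 0.16)]
    [ 0.577 -0.043  0.013] 0.001814583512786499
lid_handle top [([210.0, 292.0], 0.97)]
lid_handle side [([215.0, 277.0], 0.76)]
    [ 0.572 -0.033  0.053] 0.006211188558442466
white_bottle_mid top [([203.0, 308.0], 0.76), ([208.0, 296.0], 0.71)]
white_bottle_mid side [([187.0, 274.0], 0.74), ([169.0, 327.0], 0.66)]
    [ 0.581 -0.073  0.114] 0.004445212172703017
drip_tray top [([252.0, 145.0], 0.86)]
drip_tray side [([346.0, 293.0], 0.9)]
    [0.474 0.386 0.005] 0.010863365545656945
orange_bottle top [([227.0, 163.0], 0.49)]
orange_bottle side [([315.0, 263.0], 0.64)]
    [0.544 0.33  0.029] 0.00042561082756374316
green_bottle top [([221.0, 130.0], 0.81)]
green_bottle side [([332.0, 247.0], 0.8), ([224.0, 272.0], 0.59)]
    [0.56  0.414 0.059] 0.00019259343199604694
phone top [([251.0, 424.0], 0.96)]
phone side [([168.0, 327.0], 0.8)]
    [ 0.453 -0.396  0.018] 0.004058692631518355
tape_roll top [([227.0, 391.0], 0.5)]

[... 409 characters left out ...]
nge side [([213.0, 271.0], 0.94), ([347.0, 292.0], 0.33)]
    [ 0.582 -0.043  0.049] 0.009160070143360687
case_lid top [([210.0, 296.0], 0.93)]
case_lid side [([212.0, 277.0], 0.66)]
    [ 0.571 -0.042  0.054] 0.0036367953598926317
{'time': 1.3, 'q': array([ 1.044,  0.528,  1.433,  0.   ,  1.181, -0.179]), 'joint_velocities': array([-0.002,  0.001, -0.001,  0.001,  0.   ,  0.   ]), 'joint_torque': array([  0.   , -44.002, -17.698,   0.063,   0.05 ,   0.   ]), 'position': array([0.214, 0.587, 0.231]), 'tool_rot': array([ 0.174,  0.985, -0.   , -0.   ]), 'ft_force': array([-0.055, -0.456, -1.283]), 'moment': array([-0.014, -0.004, -0.031]), 'grip_force': 0.0, 'grip_width': 0.08703614621320224}
```

View pics/top0.png

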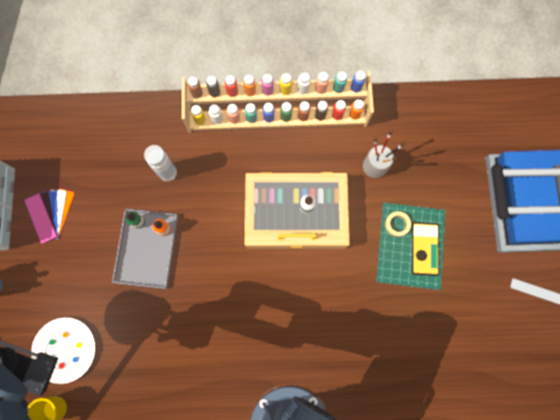

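View pics/side0.png

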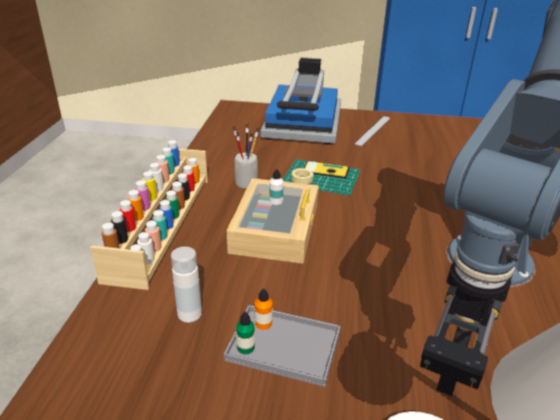

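```bash
python3 - <<'E'
import cv2
a=cv2.imread("pics/top0.png")[150:280,220:380]
cv2.imwrite("pics/topcrop.png",cv2.resize(a,(720,585),interpolation=cv2.INTER_CUBIC))
E
```

```text
(no output)
```

View pics/topcrop.png

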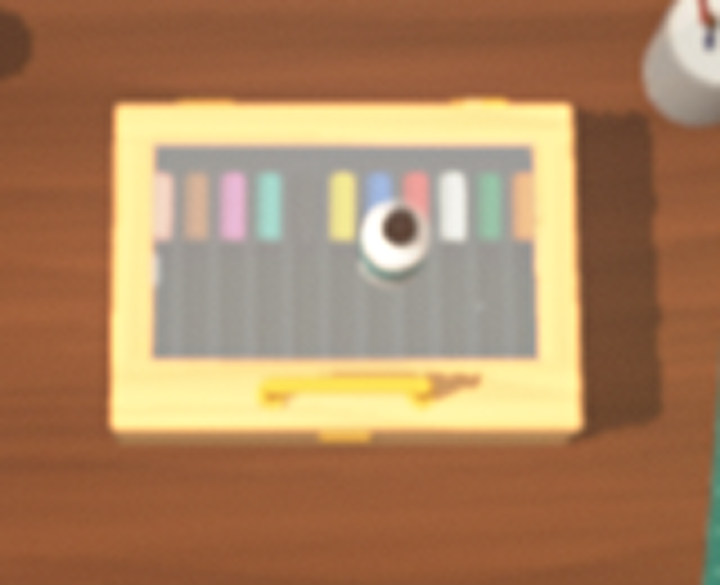

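The top picture shows the lid square around (210,297), the white bottle's cap at (200,309), the handle bar at (235,297), and the tray at lower left (248,145) with the green and orange bottles at its far end. The side picture agrees. The tray's free half faces the robot.

```bash
python3 - <<'E'
from h import *
np.set_printoptions(precision=4,suppress=True)
T=vision.camera("top");S=vision.camera("side")
f=lambda x,y:(150+(y+.5)/4.5-.5,220+(x+.5)/4.5-.5)
for n,p,z in [("TL",(113,103),.072),("TR",(574,103),.072),("BL",(112,430),.072),("BR",(582,430),.072),("cap",(400,226),.172),("shoulder",(394,240),.136),("bar",(347,384),.108),("barL",(268,386),.108),("barR",(428,384),.108)]:
    print(n,atz(T,f(*p),z))
def mask(n,l):
    r=vision.outline_of(n,l); return r[0]["mask"].astype(np.uint8) if r else None
for l,z in (("drip_tray",.02),("case",.072),("lid_handle",.108)):
    m=mask("top",l); pts=np.argwhere(m)
    W=np.array([atz(T,p,z)[:2] for p in pts],np.float32)
    (c,s,a)=cv2.minAreaRect(W); print(l,c,s,a,m.sum()); print(cv2.boxPoints((c,s,a)))
for l in ("white_bottle_mid","orange_bottle","green_bottle"):
    for n,c in(("top",T),("side",S)):
        r=vision.outline_of(n,l)
        for x in r[:2]:
            p=np.argwhere(x["mask"]); print(l,n,round(x["conf"],2),p.min(0),p.max(0),p.mean(0), "base-row ray:",atz(c,(p[:,0].max(),p[:,1].mean()),.004))
# side: cap of white
print("proj of cap guess in side",proj(S,atz(T,f(400,226),.172)))
r=[proj(S,atz(T,f(394,240),.136)-[0,0,.064])]
print("base guess in side",r)
print(robot.get_obs()["time"])
cv2.imwrite("pics/sc.png",cv2.resize(S["frame"][150:390,210:370,::-1],(400,600),interpolation=cv2.INTER_CUBIC))
E
```

```text
TL [0.6818 0.0949 0.072 ]
TR [ 0.671  -0.1897  0.072 ]
BL [0.4783 0.1004 0.072 ]
BR [ 0.4678 -0.1808  0.072 ]
cap [ 0.5739 -0.0707  0.172 ]
shoulder [ 0.5741 -0.0696  0.136 ]
bar [ 0.4951 -0.0398  0.108 ]
barL [0.4956 0.0065 0.108 ]
barR [ 0.4933 -0.0871  0.108 ]
drip_tray (0.48780739307403564, 0.3813568949699402) (0.15629535913467407, 0.21090485155582428) 81.79615020751953 3633
[[0.3723 0.3191]
 [0.581  0.289 ]
 [0.6033 0.4437]
 [0.3946 0.4738]]
case (0.5688491463661194, -0.04250328242778778) (0.2799536883831024, 0.21245698630809784) 87.83858489990234 7442
[[ 0.4574 -0.1784]
 [ 0.6697 -0.1864]
 [ 0.6803  0.0934]
 [ 0.468   0.1014]]
lid_handle (0.5651935935020447, -0.040767088532447815) (0.2774582803249359, 0.19882872700691223) 87.83858489990234 7210
[[ 0.4606 -0.1756]
 [ 0.6593 -0.1831]
 [ 0.6698  0.0941]
 [ 0.4711  0.1016]]
white_bottle_mid side 0.95 [170 269] [204 282] [188.9677 275.8629] base-row ray: [ 0.5913 -0.1635  0.004 ]
orange_bottle side 0.58 [289 254] [329 272] [310.6623 262.8639] base-row ray: [0.5399 0.3476 0.004 ]
green_bottle top 0.64 [212 126] [228 144] [219.988  135.0402] base-row ray: [0.5491 0.4155 0.004 ]
green_bottle side 0.56 [312 235] [354 255] [334.485 245.186] base-row ray: [0.5634 0.4225 0.004 ]
green_bottle side 0.28 [124 234] [186 256] [164.823  244.8378] base-row ray: [ 0.7053 -0.2529  0.004 ]
proj of cap guess in side (np.float64(169.52368189773117), np.float64(277.79189193621926))
base guess in side [(np.float64(201.46976751988544), np.float64(277.0938504932459))]
1.85
```

View pics/sc.png

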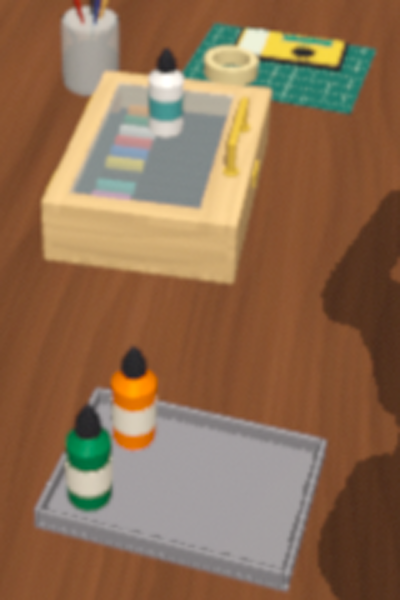

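The side crop shows the orange bottle at about (334,263) and the green one at about (348,246) at the tray's far end. Its free half is to the right, and the white bottle stands on the lid at (190,276). The positions found match the given sizes: bottle axis (0.576,-0.070), bar (0.494,-0.041), tray centre (0.488,0.381), case yaw about -2°. Next I approach the bottle.

```bash
cat >> h.py <<'E'
def go(x,y,z,yaw=None):
    "fractions to reach TCP xyz with tool y at world yaw (deg)"
    from scipy.spatial.transform import Rotation as R
    o=robot.get_obs(); M=R.from_quat(o["tool_rot"]).as_matrix()
    d=M.T@(np.array([x,y,z])-o["position"])/.3
    now=np.degrees(np.arctan2(M[1,1],M[0,1]))
    t=0 if yaw is None else -((yaw-now+180)%360-180)/360
    print(np.round(d,3),round(t,4),"now",np.round(o["position"],4),round(now,1),"w",round(o["grip_width"],4),"gf",round(o["grip_force"],1),"F",np.round(o["ft_force"],1),"t",round(o["time"],2))
E
python3 -m handwheel '[[-0.94,-0.82,-0.1,0],[-0.94,-0.82,-0.1,0],[-0.94,-0.82,-0.1,0],[-0.94,-0.82,-0.1,0],[-0.94,-0.82,-0.1,0],[-0.94,-0.82,-0.1,0],[-0.94,-0.82,-0.1,0],[-0.94,-0.82,-0.1,0],[-0.94,-0.82,-0.1,0],[-0.94,-0.82,-0.1,0],[-0.94,-0.82,-0.1,0],[-0.94,-0.82,-0.1,0]]' 80 6
python3 -c "
from h import *
go(.576,-.07,.24,88)"
```

```text
time: 2.85
position: [0.3944, 0.2598, 0.2606]
tool_rot: [0.174, 0.985, 0.0, -0.0]
ft_force: [-0.2, 0.6, 0.0]
grip_width: 0.0698
grip_force: 0.0
[-0.946 -0.825  0.068] -0.0502 now [0.3944 0.2598 0.2606] 69.9 w 0.0698 gf 0.0 F [-0.2  0.6  0. ] t 2.85
```

```bash
python3 -m handwheel '[[-0.946,-0.825,0.05,-0.05],[-0.946,-0.825,0.05,-0.05],[-0.946,-0.825,0.05,-0.05],[-0.946,-0.825,0.05,-0.05],[-0.946,-0.825,0.05,-0.05],[-0.946,-0.825,0.05,-0.05],[-0.946,-0.825,0.05,-0.05],[-0.946,-0.825,0.05,-0.05],[-0.946,-0.825,0.05,-0.05],[-0.946,-0.825,0.05,-0.05],[-0.946,-0.825,0.05,-0.05],[-0.946,-0.825,0.05,-0.05],[-0.946,-0.825,0.05,-0.05]]'
python3 - <<'E'
from h import *
T=vision.camera("top");S=vision.camera("side")
a=cv2.resize(S["frame"][100:260,180:360,::-1],None,fx=3,fy=3,interpolation=cv2.INTER_CUBIC)
cv2.imwrite("pics/s1.png",a)
P=np.array([.576,-.07,0])
for z in (.072,.136,.172): print(proj(S,P+[0,0,z]))
go(.576,-.07,.118,88)
E
```

```text
time: 3.93
position: [0.5756, -0.0671, 0.2451]
tool_rot: [0.016, 1.0, 0.001, -0.001]
ft_force: [-0.3, -0.2, 0.4]
grip_width: 0.0695
grip_force: 0.0
(np.float64(201.3255242957953), np.float64(276.4324694205086))
(np.float64(181.29652420363385), np.float64(276.77694456085055))
(np.float64(169.58515537664024), np.float64(276.97836626945866))
[-0.002 -0.009  0.425] 0.0005 now [ 0.5757 -0.0673  0.2455] 88.2 w 0.0694 gf 0.0 F [0.7 0.5 0.7] t 4.03
```

View pics/s1.png

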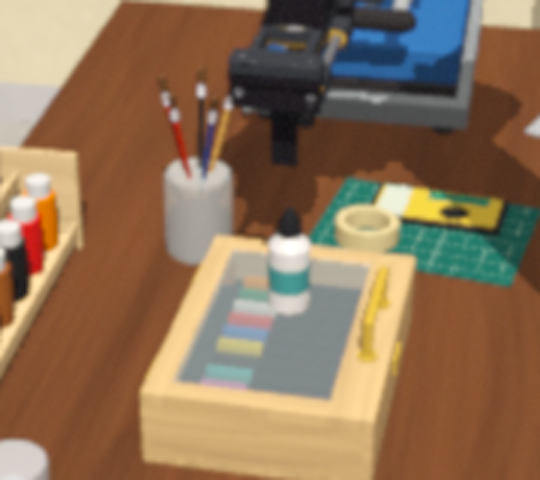

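The gripper hangs centred over the bottle (crop: finger at column 285, bottle at 289). I descend and close gently.

```bash
python3 -m handwheel '[[0,-0.009,0.1,0],[0,-0.009,0.2,0],[0,-0.009,0.28,0],[0,-0.009,0.34,0],[0,-0.009,0.39,0],[0,-0.009,0.42,0],[0,-0.009,0.425,0],[0,-0.009,0.425,0]]'
python3 -m handwheel '[[0,0,0,0],[0,0,0,0],[0,0,0,0],[0,0,0,0],[0,0,0,0],[0,0,0,0],[0,0,0,0],[0,0,0,0],[0,0,0,0],[0,0,0,0]]' 35 6
python3 -c "
from h import *
go(.576,-.07,.118,88)"
```

```text
time: 4.7
position: [0.5763, -0.0716, 0.1181]
tool_rot: [0.017, 1.0, 0.0, -0.0]
ft_force: [0.4, -0.1, 0.7]
grip_width: 0.0694
grip_force: 0.0
time: 5.53
position: [0.5768, -0.0725, 0.1183]
tool_rot: [0.017, 1.0, 0.0, 0.0]
ft_force: [-0.6, 0.8, 2.5]
grip_width: 0.0382
grip_force: 5.9
[0.003 0.008 0.001] 0.0 now [ 0.5768 -0.0725  0.1183] 88.0 w 0.0382 gf 5.9 F [-0.6  0.8  2.5] t 5.53
```

```bash
python3 -m handwheel '[[0,0,-0.03,0],[0,0,-0.08,0],[0,0,-0.15,0],[0,0,-0.22,0],[0,0,-0.28,0],[0,0,-0.33,0],[0,0,-0.36,0],[0,0,-0.37,0],[0,0,-0.37,0]]'
python3 -c "
from h import *
go(.507,.16,.23,88);go(.438,.388,.23,82)"
```

```text
time: 6.28
position: [0.5766, -0.0727, 0.2296]
tool_rot: [0.017, 1.0, -0.0, 0.0]
ft_force: [-0.3, 0.7, -0.2]
grip_width: 0.0383
grip_force: 5.9
[ 0.259  0.767 -0.002] 0.0 now [ 0.5766 -0.0727  0.2296] 88.0 w 0.0383 gf 5.9 F [-0.3  0.7 -0.2] t 6.28
[ 0.515  1.519 -0.002] 0.0167 now [ 0.5766 -0.0727  0.2296] 88.0 w 0.0383 gf 5.9 F [-0.3  0.7 -0.2] t 6.28
```

```bash
python3 -m handwheel '[[0.01,0.03,0,0],[0.03,0.09,0,0],[0.06,0.17,0,0],[0.09,0.27,0,0],[0.12,0.37,0,0],[0.16,0.47,0,0],[0.19,0.57,0,0],[0.22,0.67,0,0],[0.26,0.77,0,0],[0.29,0.86,0,0],[0.31,0.92,0,0],[0.325,0.96,0,0],[0.325,0.96,0,0]]'
python3 -c "
from h import *
go(.438,.388,.23,82)"
```

```text
time: 7.37
position: [0.487, 0.2209, 0.228]
tool_rot: [0.016, 1.0, 0.0, -0.001]
ft_force: [-0.7, -0.2, -0.5]
grip_width: 0.0382
grip_force: 5.9
[ 0.181  0.552 -0.006] 0.0172 now [0.487  0.2209 0.228 ] 88.2 w 0.0382 gf 5.9 F [-0.7 -0.2 -0.5] t 7.37
```

```bash
python3 -m handwheel '[[0.01,0.02,0,0],[0.02,0.06,0,0.003],[0.04,0.12,0,0.008],[0.07,0.2,0,0.013],[0.1,0.3,0,0.017],[0.13,0.39,0,0.017],[0.15,0.47,0,0.017],[0.17,0.52,0,0.017],[0.18,0.55,0,0.017],[0.18,0.55,0,0.017],[0.18,0.55,0,0.017],[0.18,0.55,0,0.017]]'
python3 - <<'E'
from h import *
T=vision.camera("top");S=vision.camera("side")
a=cv2.resize(S["frame"][180:400,180:400,::-1],(560,560),interpolation=cv2.INTER_CUBIC)
b=cv2.resize(T["frame"][180:310,90:200,::-1],(240,284),interpolation=cv2.INTER_CUBIC)
c=np.zeros((560,800,3),np.uint8);c[:,:560]=a;c[:284,560:]=b
cv2.imwrite("pics/s2.png",c)
go(.438,.388,.052,82)
o=robot.get_obs()["position"]; print("under tool tray floor px side",proj(S,np.array([o[0],o[1],.004])),"base expected",proj(S,np.array([o[0],o[1],o[2]-.046])))
E
```

```text
time: 8.37
position: [0.4413, 0.3841, 0.2288]
tool_rot: [0.071, 0.997, -0.001, -0.0]
ft_force: [-0.3, 0.4, -1.5]
grip_width: 0.038
grip_force: 5.9
[0.013 0.011 0.59 ] -0.0006 now [0.4414 0.3842 0.229 ] 81.8 w 0.0384 gf 5.9 F [ 0.4  0.3 -0.3] t 8.47
under tool tray floor px side (np.float64(347.505574834265), np.float64(306.21282900767676)) base expected (np.float64(281.9331883191568), np.float64(310.562267196852))
```

View pics/s2.png

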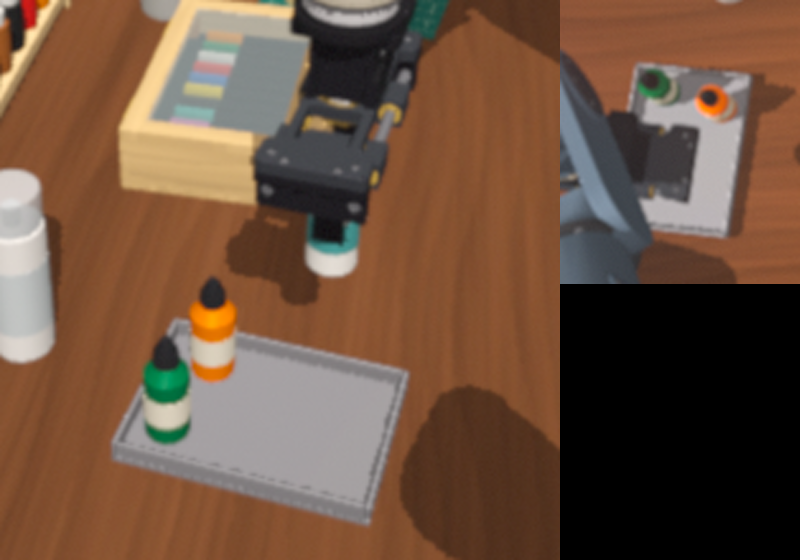

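The bottle hangs upright (base at crop (332,262), as predicted), and the spot below it, crop (321,426), is mid free half. I lower it to 4 mm above the floor, then ease down.

```bash
python3 -m handwheel '[[0.01,0.01,0.03,0],[0.01,0.01,0.09,0],[0.01,0.01,0.17,0],[0.01,0.01,0.25,0],[0.01,0.01,0.33,0],[0.01,0.01,0.41,0],[0.01,0.01,0.48,0],[0.01,0.01,0.53,0],[0.01,0.01,0.56,0],[0.01,0.01,0.575,0],[0.01,0.01,0.58,0],[0.01,0.01,0.58,0]]'
python3 -m handwheel '[[0,0,0.002,0],[0,0,0.004,0],[0,0,0.006,0],[0,0,0.008,0],[0,0,0.009,0],[0,0,0.009,0],[0,0,0.009,0]]'
python3 -c "
from h import *
go(.438,.388,.0503,82)"
```

```text
time: 9.47
position: [0.4386, 0.389, 0.0552]
tool_rot: [0.071, 0.997, 0.0, 0.0]
ft_force: [0.6, -0.4, -1.0]
grip_width: 0.0384
grip_force: 5.9
time: 10.05
position: [0.4383, 0.3889, 0.0524]
tool_rot: [0.071, 0.998, 0.0, 0.0]
ft_force: [-0.1, 0.5, -1.5]
grip_width: 0.0382
grip_force: 5.9
[ 0.001 -0.003  0.007] -0.0003 now [0.4383 0.3889 0.0524] 81.9 w 0.0382 gf 5.9 F [-0.1  0.5 -1.5] t 10.05
```

```bash
python3 -m handwheel '[[0,0,0.002,0],[0,0,0.004,0],[0,0,0.006,0],[0,0,0.006,0],[0,0,0.006,0],[0,0,0.006,0]]'
python3 -c "
from h import *
go(.438,.388,.0503,82)"
```

```text
time: 10.55
position: [0.4385, 0.3891, 0.0507]
tool_rot: [0.071, 0.997, 0.0, 0.0]
ft_force: [0.3, 1.2, 1.7]
grip_width: 0.038
grip_force: 5.9
[ 0.001 -0.004  0.001] -0.0003 now [0.4385 0.3891 0.0507] 81.9 w 0.038 gf 5.9 F [0.3 1.2 1.7] t 10.55
```

Force has changed sign (-1.5 to +1.7 N), which means contact. I release and rise straight up.

```bash
python3 -m handwheel '[[0,0,0,0],[0,0,0,0],[0,0,0,0],[0,0,0,0],[0,0,0,0],[0,0,0,0],[0,0,0,0],[0,0,0,0]]' 80
python3 -m handwheel '[[0,0,-0.03,0],[0,0,-0.09,0],[0,0,-0.17,0],[0,0,-0.26,0],[0,0,-0.35,0],[0,0,-0.44,0],[0,0,-0.53,0],[0,0,-0.6,0],[0,0,-0.63,0],[0,0,-0.63,0]]'
python3 - <<'E'
from h import *
T=vision.camera("top");S=vision.camera("side")
a=cv2.resize(S["frame"][180:400,180:400,::-1],(560,560),interpolation=cv2.INTER_CUBIC)
b=cv2.resize(T["frame"][180:310,90:200,::-1],(240,284),interpolation=cv2.INTER_CUBIC)
c=np.zeros((560,800,3),np.uint8);c[:,:560]=a;c[:284,560:]=b
cv2.imwrite("pics/s3.png",c)
go(.46,.17,.24,0)
E
```

```text
time: 11.22
position: [0.4383, 0.3888, 0.0505]
tool_rot: [0.071, 0.998, -0.0, -0.0]
ft_force: [0.7, -0.0, -0.8]
grip_width: 0.069
grip_force: 0.0
time: 12.05
position: [0.4395, 0.3896, 0.2426]
tool_rot: [0.071, 0.997, 0.002, 0.002]
ft_force: [0.8, -0.7, -0.3]
grip_width: 0.07
grip_force: 0.0
[-0.176 -0.711 -0.003] 0.2275 now [0.4377 0.3885 0.2391] 81.9 w 0.0697 gf 0.0 F [-0.3  0.   0.2] t 12.15
```

View pics/s3.png

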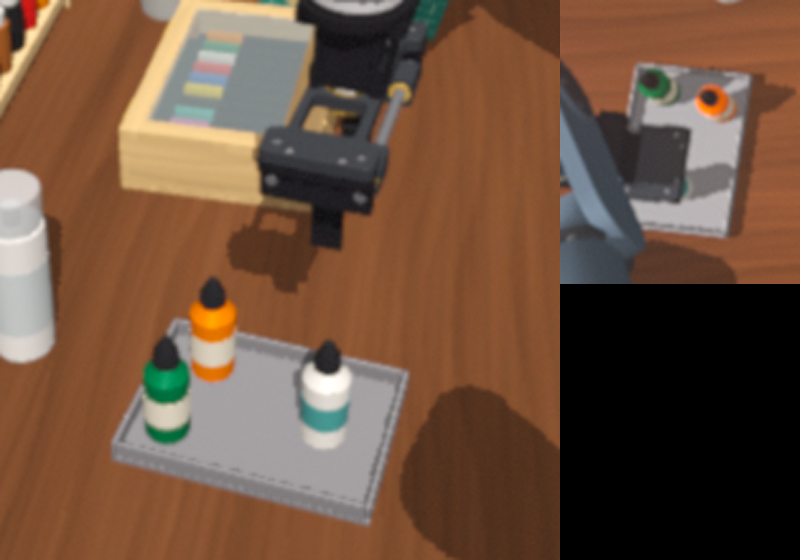

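The white bottle stands upright in the tray's free half, at crop (325,400). Next, the handle.

```bash
python3 -m handwheel '[[-0.02,-0.07,0,0.01],[-0.05,-0.2,0,0.03],[-0.08,-0.33,0,0.05],[-0.11,-0.46,0,0.07],[-0.14,-0.58,0,0.09],[-0.17,-0.67,0,0.11],[-0.176,-0.71,0,0.13],[-0.176,-0.71,0,0.15],[-0.176,-0.71,0,0.17],[-0.176,-0.71,0,0.19],[-0.176,-0.71,0,0.21],[-0.176,-0.71,0,0.228],[-0.176,-0.71,0,0.233],[-0.176,-0.71,0,0.233]]'
python3 -c "
from h import *
go(.494,-.041,.17,-2)"
```

```text
time: 13.32
position: [0.4592, 0.1703, 0.2376]
tool_rot: [0.719, 0.695, -0.002, -0.001]
ft_force: [0.6, -0.2, 0.4]
grip_width: 0.0697
grip_force: 0.0
[-0.7    0.142  0.225] -0.0001 now [0.4592 0.1703 0.2376] -2.0 w 0.0697 gf 0.0 F [ 0.6 -0.2  0.4] t 13.32
```

```bash
python3 -m handwheel '[[-0.05,0.01,0,0],[-0.15,0.03,0,0],[-0.27,0.055,0,0],[-0.39,0.08,0,0],[-0.5,0.1,0,0],[-0.6,0.12,0.05,0],[-0.66,0.135,0.1,0],[-0.69,0.14,0.16,0],[-0.7,0.142,0.2,0],[-0.7,0.142,0.22,0],[-0.7,0.142,0.22,0],[-0.7,0.142,0.22,0]]'
python3 - <<'E'
from h import *
S=vision.camera("side")
cv2.imwrite("pics/s4.png",cv2.resize(S["frame"][140:270,200:360,::-1],(640,520),interpolation=cv2.INTER_CUBIC))
go(.494,-.041,.097,-2)
E
```

```text
time: 14.32
position: [0.4952, -0.0403, 0.1729]
tool_rot: [0.719, 0.695, -0.0, -0.001]
ft_force: [0.2, 0.1, -0.2]
grip_width: 0.0695
grip_force: 0.0
[-0.003 -0.006  0.255] 0.0002 now [ 0.4958 -0.0403  0.1736] -1.9 w 0.0699 gf 0.0 F [0.4 0.  0.5] t 14.37
```

View pics/s4.png

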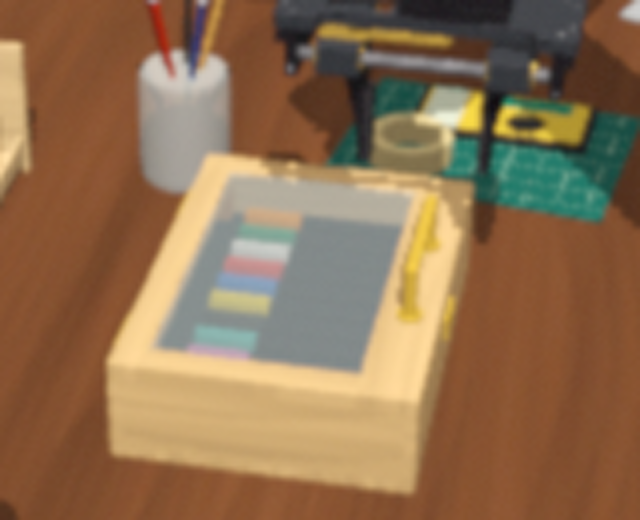

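The fingers straddle the bar (crop columns 365 and 485, bar near 420). I descend and pinch.

```bash
python3 -m handwheel '[[0,-0.003,0.05,0],[0,-0.003,0.1,0],[0,-0.003,0.15,0],[0,-0.003,0.2,0],[0,-0.003,0.24,0],[0,-0.003,0.255,0],[0,-0.003,0.255,0],[0,-0.003,0.255,0]]'
python3 -m handwheel '[[0,0,0,0],[0,0,0,0],[0,0,0,0],[0,0,0,0],[0,0,0,0],[0,0,0,0],[0,0,0,0],[0,0,0,0],[0,0,0,0],[0,0,0,0],[0,0,0,0],[0,0,0,0]]' 0 20
python3 -c "
from h import *
go(.494,-.041,.097,-2)"
```

```text
time: 15.03
position: [0.4954, -0.0405, 0.0977]
tool_rot: [0.719, 0.695, 0.0, 0.001]
ft_force: [0.5, 0.4, 0.1]
grip_width: 0.0699
grip_force: 0.0
time: 16.03
position: [0.4943, -0.0407, 0.097]
tool_rot: [0.719, 0.695, -0.0, -0.0]
ft_force: [-1.7, -0.8, 1.0]
grip_width: 0.0096
grip_force: 20.0
[-0.001 -0.001 -0.   ] 0.0001 now [ 0.4943 -0.0407  0.097 ] -2.0 w 0.0096 gf 20.0 F [-1.7 -0.8  1. ] t 16.03
```

```bash
python3 - <<'E'
import numpy as np
r=np.hypot(180,48);a=np.arctan2(48,180)
for t in [1,3,6,9,12,15,18,21,24,27,30,33,36,39,42,45,48,51,54,56,58,59,60]:
    b=a+np.radians(t); print(t,np.round([(180-r*np.cos(b))/300,-(r*np.sin(b)-48)/300],3))
E
```

```text
1 [ 0.003 -0.01 ]
3 [ 0.009 -0.031]
6 [ 0.02  -0.062]
9 [ 0.032 -0.092]
12 [ 0.046 -0.121]
15 [ 0.062 -0.15 ]
18 [ 0.079 -0.178]
21 [ 0.097 -0.204]
24 [ 0.117 -0.23 ]
27 [ 0.138 -0.255]
30 [ 0.16  -0.279]
33 [ 0.184 -0.301]
36 [ 0.209 -0.322]
39 [ 0.234 -0.342]
42 [ 0.261 -0.36 ]
45 [ 0.289 -0.377]
48 [ 0.317 -0.393]
51 [ 0.347 -0.407]
54 [ 0.377 -0.419]
56 [ 0.397 -0.427]
58 [ 0.418 -0.434]
59 [ 0.428 -0.437]
60 [ 0.439 -0.44 ]
```

```bash
python3 -m handwheel '[[0,0.003,-0.01,0],[0,0.009,-0.031,0],[0,0.02,-0.062,0],[0,0.032,-0.092,0],[0,0.046,-0.121,0],[0,0.062,-0.15,0],[0,0.079,-0.178,0],[0,0.097,-0.204,0],[0,0.117,-0.23,0],[0,0.138,-0.255,0],[0,0.138,-0.255,0],[0,0.138,-0.255,0]]'
python3 -c "
from h import *
o=robot.get_obs();p=o['position'];d=np.array(p)-[.4943,-.0407,.097];print(d,np.degrees(np.arctan2(.048+d[2],.18-d[0]))-14.93,np.hypot(.048+d[2],.18-d[0]))
go(.494,-.041,.097,-2)"
```

```text
time: 17.03
position: [0.5345, -0.0422, 0.1741]
tool_rot: [0.719, 0.695, -0.002, -0.001]
ft_force: [-4.8, -1.6, 1.1]
grip_width: 0.0091
grip_force: 20.0
[ 0.04018807 -0.00145574  0.07711505] 26.894759286996695 0.18761969816259919
[-0.001 -0.134  0.258] 0.0002 now [ 0.5345 -0.0422  0.1741] -1.9 w 0.0091 gf 20.0 F [-4.8 -1.6  1.1] t 17.03
```

```bash
python3 -m handwheel '[[0,0.008,-0.009,0],[0,0.022,-0.024,0],[0,0.046,-0.046,0],[0,0.071,-0.067,0],[0,0.096,-0.087,0],[0,0.123,-0.105,0],[0,0.151,-0.122,0],[0,0.179,-0.138,0],[0,0.209,-0.152,0],[0,0.239,-0.164,0],[0,0.259,-0.172,0],[0,0.28,-0.179,0],[0,0.29,-0.182,0],[0,0.301,-0.185,0],[0,0.301,-0.185,0],[0,0.301,-0.185,0],[0,0.301,-0.185,0],[0,0.301,-0.185,0]]'
python3 - <<'E'
from h import *
S=vision.camera("side")
o=robot.get_obs();p=o['position'];d=np.array(p)-[.4943,-.0407,.097];print(d,np.degrees(np.arctan2(.048+d[2],.18-d[0]))-14.93,np.hypot(.048+d[2],.18-d[0]))
go(.494,-.041,.097,-2)
u=np.array([np.cos(.035),-np.sin(.035),0]);v=np.array([np.sin(.035),np.cos(.035),0]);z=np.array([0,0,1])
H=np.array([.4943,-.0407,.06])+.18*u
im=np.ascontiguousarray(S["frame"][:,:,::-1]);im=cv2.resize(im,None,fx=3,fy=3,interpolation=cv2.INTER_CUBIC)
# predicted lid top face left(+y) edge at 55,60,65 deg
for a,col in((55,(255,0,0)),(60,(0,0,255)),(65,(0,255,0))):
    t=np.radians(a);L=-u*np.cos(t)+z*np.sin(t);n=u*np.sin(t)+z*np.cos(t)
    q=[proj(S,H+.14*v+s*L+.012*n) for s in(0,.2)]
    q=[(int(c*3),int(r*3)) for r,c in q]; cv2.line(im,*q,col,1)
cv2.imwrite("pics/s5.png",im[300:850,500:1250])
E
```

```text
time: 18.53
position: [0.6271, -0.0455, 0.2302]
tool_rot: [0.719, 0.695, 0.0, 0.001]
ft_force: [-4.5, -0.8, 5.3]
grip_width: 0.0091
grip_force: 20.0
[ 0.13273198 -0.00485482  0.13317338] 60.447528093249424 0.18723797587248447
[ 0.    -0.444  0.443] 0.0001 now [ 0.627  -0.0456  0.2302] -2.0 w 0.0091 gf 20.0 F [-2.9 -1.2  5.7] t 18.58
```

View pics/s5.png

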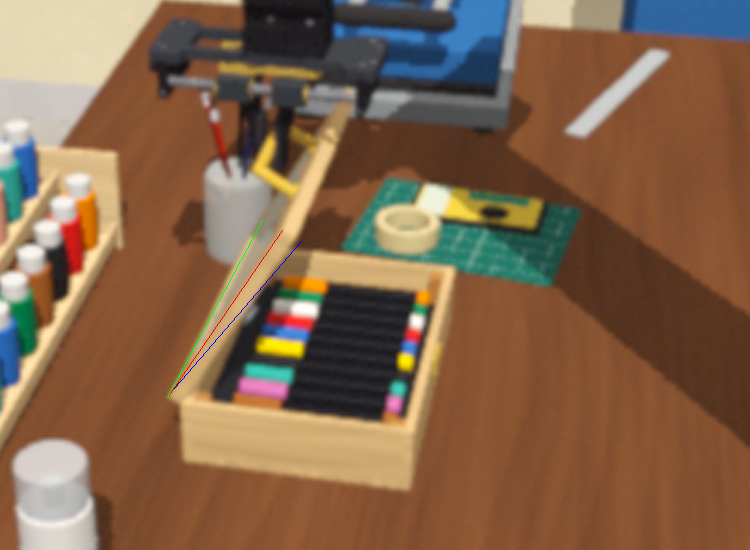

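The lid is up and the bar is between the fingers; kinematics say 60.4°. I make one zoomed check of the lid's near end face against a 60° prediction.

```bash
python3 - <<'E'
from h import *
S=vision.camera("side")
u=np.array([np.cos(.035),-np.sin(.035),0]);v=np.array([np.sin(.035),np.cos(.035),0]);z=np.array([0,0,1])
H=np.array([.4943,-.0407,.06])+.18*u
k=8;r0,c0=165,215
im=cv2.resize(np.ascontiguousarray(S["frame"][r0:r0+75,c0:c0+70,::-1]),None,fx=k,fy=k,interpolation=cv2.INTER_CUBIC)
for a,col in((55,(255,0,0)),(60,(0,0,255)),(65,(0,255,0))):
    t=np.radians(a);L=-u*np.cos(t)+z*np.sin(t);n=u*np.sin(t)+z*np.cos(t)
    for h in(0,.012):
        r,c=proj(S,H+.14*v+.2*L+h*n); cv2.circle(im,(int((c-c0+.5)*k),int((r-r0+.5)*k)),4,col,1 if h==0 else -1)
cv2.imwrite("pics/s6.png",im); go(.627,-.0456,.2302,-2)
E
```

```text
[-0. -0. -0.] 0.0 now [ 0.6271 -0.0456  0.2302] -2.0 w 0.0091 gf 20.0 F [-3.2 -1.9  6.2] t 18.63
```

View pics/s6.png

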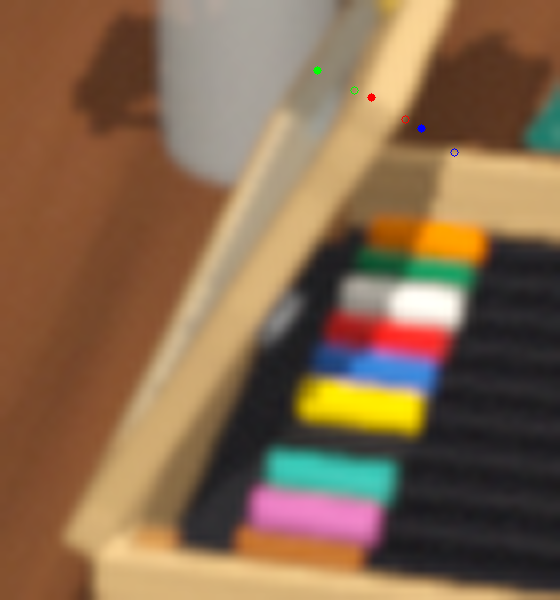

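The lid's near front corner sits at about (405,118) in the crop, right on the 60° prediction, and the grip is steady. I hand in.

```bash
python3 -m handwheel '[[0,0,0,0],[0,0,0,0],[0,0,0,0],[0,0,0,0]]'; python3 -c "
from h import *
go(.627,-.0456,.2302,-2); print(job.hand_in())"
```

```text
time: 18.97
position: [0.627, -0.0455, 0.2302]
tool_rot: [0.719, 0.695, 0.0, 0.001]
ft_force: [-3.8, -0.1, 5.7]
grip_width: 0.0091
grip_force: 20.0
[-0. -0. -0.] 0.0 now [ 0.627  -0.0455  0.2302] -2.0 w 0.0091 gf 20.0 F [-3.8 -0.1  5.7] t 18.97
the job is handed in; nothing more can be done
None
```

I set the white bottle upright in the drip tray, gripping it at about 6 N, then raised the lid to about 60° (60.4° by the arm's position, matched in the side camera view); the arm was still holding it when I handed in at 19 s.

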